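# Count a sample jar and open it for inspection

### The job

Book in the jar that stands in the grey cradle and open it for inspection: first swing the tally counter's sprung lever all the way to its stop and let it spring back by itself. Then unscrew the jar's tight cap anticlockwise, turning only until its lugs let go (less than a third of a turn), while the cradle braces the jar, and lift the cap straight off. Finish while still holding the cap level over the jar, about 3 cm clear above its mouth; the jar stays down in its cradle, and the other containers stay where they are.

Things in the scene. Friction and masses are not known exactly. Their poses are not given: they have to be found in the camera images.
- lever (a joint): Lever of the tally counter, rad: 0 at rest, 1.1 at its stop. A spring always drives it back to 0; it takes 1 to 3 N at the post. It grows anticlockwise as seen from above.
- lever_axis (a point): Point on the lever's vertical axis, 84 mm above the table, level with point lever_post, over the middle of the counter: a steel box 66 x 60 x 50 mm high, fixed to the table; its x points from its front (number wheels) to its back. At rest the lever points 0.55 rad to the +y side of the -x (front) direction, at its stop 0.55 rad to the -y side.
- lever_post (a point): Middle of the upright black post at the lever's free end, which is pinched or pushed: 12 mm in diameter, 60 mm from the lever's axis. The post stands free from 58 to 100 mm above the table (this point at 84 mm); below it the flat lever arm, 52 to 58 mm.
- cap_center (a point): Centre (half-way up) of the jar's round ribbed white lug cap: 56 mm in diameter (58 over the ribs), 31 mm high, z up, underside 13 mm above the jar's shoulders. Grip it at any yaw. Tight: 0.2 to 0.6 N m to turn; cannot be lifted until its two lugs let go, 0.75 to 1.2 rad anticlockwise seen from above; they stay free until 2.1 rad. Clockwise it soon jams.
- liner (a joint): Travel (m) of the sprung sealing liner hidden inside the cap: 0 pressed in while the cap is screwed on, 0.003 sprung out once it is off. It pushes the cap up with up to 20 N, which is felt in the gripper, or lifts the cap 3 mm, when the lugs let go.
- jar_mouth (a point): Centre of the rim of the jar's mouth, in the jar's frame (z up; x within 0.15 rad of the cap's at the start): white square jar, 70 x 70 mm, shoulders 85 and rim 122 mm above its underside, neck 38 mm in diameter, 0.4 to 0.75 kg, loose in the cradle. With the cap on, 8.5 mm above point cap_center, hidden in the cap; 132 mm above the table.
- cradle: Grey square open-topped cradle, fixed to the table, that keeps the jar from turning: 88 x 88 mm outside, 45 mm high, 72 x 72 mm inside (1 mm play each side of the jar), inner floor 10 mm above the table. Origin at the centre of its underside.
- bottle: Bystander: closed round white bottle, 84 mm in diameter, 190 mm high, standing on the table. Origin at the centre of its underside.
- spare_jar: Bystander: closed jar just like the one in the cradle (70 x 70 mm, 129 mm high with its cap) but standing on the bare table. Origin at the centre of its underside.
- beaker: Bystander: clear measuring beaker, 76 mm in diameter, 75 mm high. Origin at the centre of its underside.
There are look-alikes about, which are no part of the job. There is more than one size of the part that bears cap_center; the job needs the middle-sized. Leave any blue look-alike of the part that bears lever alone.

How it is judged:
On the way, in this order (a step that is already met when the one before it is completed fails the run):
1. the counter's lever is at its stop (above 1.0 rad) (value of joint lever above 1 rad), for 0.1 s.
2. the lever has been let go and is back at rest (value of joint lever below 0.08 rad and contact force between the fingers and lever below 0.05 N), for 0.2 s.
3. the cap has been turned far enough to be free, the jar still down (angle between the x axis of cap_center and the x axis of jar_mouth, either way round above 0.75 rad and height (world z) of jar_mouth below 0.137 m), for 0.1 s.
At the end, for the whole second after the job is handed in: Fingers hold the cap, it touches no jar: underside 7 to 70 mm above the rim, within 25 mm of the mouth axis, level within 0.25 rad, still, its x axis over 0.7 rad from the jar's either way round; jar down in the cradle (mouth under 137 mm), upright; lever back (under 0.08 rad) (all of step 2 and contact force between the fingers and cap above 1 N and contact force between cap and jar below 0.05 N and z of cap_center in the frame of jar_mouth between 0.022 and 0.085 m and horizontal distance between cap_center and jar_mouth below 0.025 m and angle between cap_center's own z axis and vertical below 0.25 rad and angle between the x axis of cap_center and the x axis of jar_mouth, either way round above 0.7 rad and linear speed of cap below 0.03 m/s and height (world z) of jar_mouth below 0.137 m and angle between jar_mouth's own z axis and vertical below 0.1 rad and horizontal distance between jar_mouth and cradle below 0.012 m); the arm keeps its last pose, push and grip.
It fails at once if the jar is pulled up out of its seat or tipped (height (world z) of jar_mouth above 0.147 m or angle between jar_mouth's own z axis and vertical above 0.2 rad).
It fails at once if another container is pushed away or knocked over (distance of any of bottle, spare_jar, beaker from where it was at the start of the episode above 0.03 m or angle between any of bottle, spare_jar, beaker's own z axis and vertical above 0.3 rad).
It also fails if it takes over 54 s, if anything falls off the work surface, if the arm or the gripper's body presses on something with over 40 N, if the wrist force passes 120 N, or if a joint passes its speed limit or range.

### The arm

A 6-joint arm with a two-finger parallel gripper is mounted at the origin on the work surface. World frame = base frame: x ahead of the robot, y to its left, z up, the work surface at z = 0. Lengths are in m, angles in rad, forces in N, time in s.
With the tool pointing down it reaches from about 0.3 to 0.775 m from the base axis. Payload 14.6 kg.
Tool frame: the origin (TCP) lies on the centre line of the jaws, within the pads' length; the fingertips stand 14 mm ahead of it and the grasp point (between the pads) lies 5 mm behind it; x points along the fingers, y is the direction in which the jaws open and shut, and the axes are right-handed (so a half turn about x gives the same grasp; the last joint's range is limited). The gripper opens to 94 mm and grips with 3 to 60 N. Pads are 16 mm wide; open, the fingers measure 119 mm over their backs; the gripper's body (75 mm by 177 mm) begins 78 mm behind the grasp point.
Start: joints at [1.27, 0.3, 1.521, -0, 1.321, -0.067], TCP at [0.127, 0.535, 0.219] pointing down, gripper open.
Joint ranges: [-3.03, 3.03], [-0.79, 2.21], [0.23, 2.52], [-1.04, 4.18], [0, 3.07], [-2.55, 2.55]. Speed limits (rad/s): [2.22, 2.22, 2.57, 3.14, 3.14, 3.14].

### API

Orientations are given as [roll, pitch, yaw] about the fixed x, y, z axes, in that order (R = Rz(yaw) Ry(pitch) Rx(roll)).
In Python, from station import * gives the robot as it stands. The module is installed in compiled form; this text tells all that it offers.
- The arm moves only by the shell command python3 -m handwheel 'ROWS' [FORCE]. ROWS is JSON, a list of rows, each a list of 3 entries, a list of its own where there are three numbers: the shift along the tool's x, y, z in mm, then the turn about the tool's x in rad, then the gripper command: -1 is fully open, 1 is shut, values between are in proportion. In form: [[[dx, dy, dz], spin, gripper], ...]. A call has exactly 5 rows; each row is the pose to reach, as a shift and turn from the pose measured when the call began, along the tool's axes at that moment; what a row does not reach only later rows make up. A row lasts 1/10 s, in which the tool goes at most 50 mm and 8.59 degrees, less where a joint would pass 70% of its speed; a pose out of reach is approached as far as the arm can. A call with a gripper value outside its range is refused whole. The fingers move at their own pace and stop on an object; FORCE is the grip in N (left out, the last holds). Time passes only in rows, so rows that repeat a pose let the fingers close, or fill a call up. It gives the time, the measured TCP pose, the force and the opening at its end, in the units of the state.
- get_obs(): the state, without advancing time (a new reading comes with each control period).
- camera(name): name is "side" or "top"; returns (picture, depth): 420x560x3 uint8, blue, green, red; 420x560 float32, m along the optical axis (not along the pixel's ray), 0 where there is no reading.
- camera_info(name): a dict with "fx", "fy", "cx", "cy" (pixels), "extrinsics" (4x4, takes a point from camera to world coordinates). Camera axes: x right, y down, z forward; pixel columns grow to the right and rows downward; lengths in m; the calibration is good to about 2 mm. A picture is of the moment at which its call begins. camera_info takes no time and is no camera call.
- hand_in(): hands the job in, once; it reports no verdict.
The state is a dict: "time_s": time; "qpos": joint angles; "joint_vel": joint speeds; "tau": joint torques, N m; "ee_pos": TCP position; "eef_rot": TCP orientation; "force": force on the tool from outside, world axes, zero at the start; "moment": the same for the moment, N m; "grip_width": finger opening in m.
Only numpy, scipy, OpenCV 4.12 (cv2) and the standard library are available. Lean on these libraries where they do the work, as an engineer would, in place of code of your own. Each camera call takes 0.05 s, during which the arm holds its last target. There are 200 camera calls.

## Working session

There is one attempt and no reset: what is moved stays moved. The work goes in short steps, Python scripts to look and compute and a shell command to move; the robot and the scene stay as the last step left them, time stands still between calls to the robot, and variables do not carry over. Pictures are saved under pics/ and viewed, about 8 in all and at most 12, crops included, and the job is handed in when it is done.

```bash
mkdir -p pics
python3 - <<'E'
from station import *
import cv2,numpy as np
o=get_obs();print({k:np.round(v,3).tolist() for k,v in o.items()})
for n in("top","side"):
    p,d=camera(n);cv2.imwrite(f"pics/{n}0.png",p);np.savez(f"pics/{n}0.npz",p=p,d=d)
    i=camera_info(n);print(n,i["fx"],i["fy"],i["cx"],i["cy"],np.round(i["extrinsics"],4).tolist())
E
```

```text
{'time_s': 0.0, 'qpos': [1.27, 0.3, 1.522, -0.0, 1.321, -0.067], 'joint_vel': [-0.001, -0.0, 0.0, 0.0, -0.0, -0.001], 'tau': [0.002, -53.181, -35.274, 0.071, 0.024, -0.0], 'ee_pos': [0.127, 0.535, 0.219], 'eef_rot': [-1.61, 1.57, -1.844], 'force': [0.083, 0.596, 0.264], 'moment': [-0.034, 0.025, -0.002], 'grip_width': 0.094}
top 401.8092441346016 401.8092441346016 280.46016704694085 206.1491959753668 [[-0.0693, -0.9729, 0.2208, 0.3783], [-0.9976, 0.068, -0.0136, 0.0103], [-0.0018, -0.2212, -0.9752, 1.1237], [0.0, 0.0, 0.0, 1.0]]
side 394.50054738627017 394.50054738627017 278.88805812887455 208.38109459722781 [[0.8753, -0.3287, 0.3548, 0.2632], [-0.4836, -0.5954, 0.6416, -0.5669], [0.0004, -0.7331, -0.6801, 0.7355], [0.0, 0.0, 0.0, 1.0]]
```

View pics/top0.png

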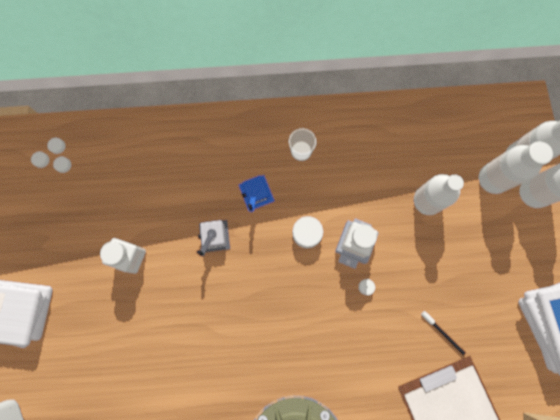

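View pics/side0.png

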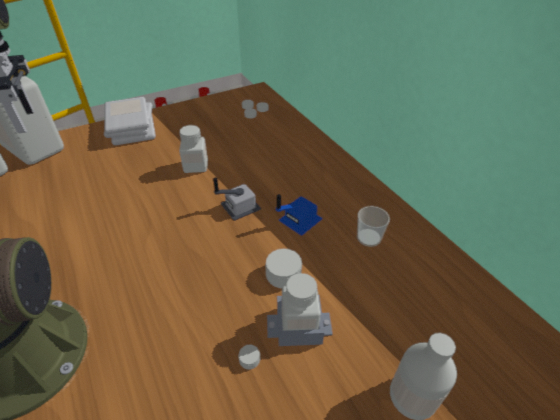

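Top view: the steel counter is at px (214,237) with its black post near (201,252), and the blue look-alike is at (257,193). There are four white caps:
- On the jar in the grey cradle, (363,236).
- A large loose one at (308,232).
- A small loose one at (367,287).
- On the spare jar, (113,254).

The one meant is the cap on the cradled jar: it is the middle size and sits in the grey cradle. I'll confirm with an enlarged crop.

```bash
cat > h.py <<'E'
from station import *
import cv2,numpy as np
def cloud(n,d):
    i=camera_info(n);v,u=np.mgrid[:420,:560]
    P=np.stack([(u-i["cx"])/i["fx"]*d,(v-i["cy"])/i["fy"]*d,d],-1)
    E=np.array(i["extrinsics"]);return P@E[:3,:3].T+E[:3,3]
def ray(n,u,v):
    i=camera_info(n);E=np.array(i["extrinsics"])
    r=E[:3,:3]@np.array([(u-i["cx"])/i["fx"],(v-i["cy"])/i["fy"],1]);return E[:3,3],r/np.linalg.norm(r)
def onz(n,u,v,z):
    o,r=ray(n,u,v);return o+r*(z-o[2])/r[2]
def two(a,b):
    o1,r1=ray("top",*a);o2,r2=ray("side",*b)
    s=np.linalg.lstsq(np.c_[r1,-r2],o2-o1,rcond=None)[0]
    p,q=o1+s[0]*r1,o2+s[1]*r2;return (p+q)/2,np.linalg.norm(p-q)
E
python3 - <<'E'
from h import *
C={}
for n in("top","side"):
    f=np.load(f"pics/{n}0.npz");p,d=f["p"],f["d"];C[n]=(p,cloud(n,d))
def crop(n,u,v,w,h,s): return cv2.resize(C[n][0][v:v+h,u:u+w],None,fx=s,fy=s,interpolation=cv2.INTER_CUBIC)
A=np.hstack([crop("top",180,205,66,50,6),crop("top",330,210,66,50,6)])
B=np.hstack([crop("side",205,168,66,50,6),crop("side",262,268,88,67,4.5)[:300,:396]])
cv2.imwrite("pics/crop0.png",np.vstack([A,B[:300]]))
for n,(u,v,w,h) in {"top":(335,210,50,50),"side":(275,265,55,45)}.items():
    p,X=C[n];R=X[v:v+h,u:u+w].reshape(-1,3)
    m=(R[:,2]>.12)&(R[:,2]<.16);q=R[m];t=q[q[:,2]>.13]
    print(n,"cap",m.sum(),np.percentile(q[:,2],[5,50,95]),t.mean(0),t.min(0),t.max(0), cv2.minEnclosingCircle(t[:,:2].astype(np.float32)))
for n,(u,v,w,h) in {"top":(195,215,40,45),"side":(208,172,60,50)}.items():
    p,X=C[n];R=X[v:v+h,u:u+w];c=p[v:v+h,u:u+w].max(-1)
    m=(R[...,2]>.065)&(R[...,2]<.12);ys,xs=np.nonzero(m)
    for z0,z1 in((.04,.055),(.052,.07),(.07,.11)):
        k=(R[...,2]>z0)&(R[...,2]<z1);print(n,z0,k.sum(),R[k].mean(0) if k.any() else None,R[k].min(0) if k.any() else'',R[k].max(0) if k.any() else '')
    ys,xs=np.nonzero(c<45);print("dark",[(x+u,y+v,np.round(R[y,x],3).tolist()) for x,y in zip(xs,ys)][:40])
E
```

```text
top cap 439 [0.13154863 0.13911839 0.14176911] [ 0.51099869 -0.2042265   0.13896383] [ 0.48378462 -0.2318977   0.13176732] [ 0.53927523 -0.17683659  0.14417171] ((0.5116294622421265, -0.20420150458812714), 0.028574900701642036)
side cap 762 [0.12403754 0.13749407 0.13925106] [ 0.50822535 -0.20733206  0.13730205] [ 0.4810242  -0.2330767   0.13003998] [ 0.53788761 -0.17737826  0.14078476] ((0.5089854001998901, -0.2052587866783142), 0.02914622239768505)
top 0.04 412 [0.55940993 0.18281053 0.04974552] [0.50970505 0.15422829 0.0404035 ] [0.5925778  0.21718527 0.05484877]
top 0.052 226 [0.54548472 0.19257037 0.0570722 ] [0.49871656 0.15755171 0.05200275] [0.58554173 0.21747499 0.06385828]
top 0.07 31 [0.50477888 0.21269307 0.09222959] [0.49966119 0.20795289 0.07161236] [0.51080889 0.21920414 0.10130003]
dark [(np.int64(201), np.int64(253), [0.503, 0.208, 0.091])]
side 0.04 330 [0.5538947  0.17804907 0.04801568] [0.49726427 0.15387632 0.04008179] [0.59117051 0.2175838  0.05490923]
side 0.052 150 [0.53421294 0.19546784 0.05715105] [0.49721267 0.17217469 0.05263254] [0.56923    0.21842972 0.0
[... 1608 characters left out ...]
.int64(216), np.int64(189), [0.503, 0.209, 0.067]), (np.int64(217), np.int64(189), [0.506, 0.21, 0.066]), (np.int64(215), np.int64(190), [0.5, 0.21, 0.064]), (np.int64(216), np.int64(190), [0.502, 0.207, 0.066]), (np.int64(217), np.int64(190), [0.506, 0.21, 0.062]), (np.int64(218), np.int64(190), [0.509, 0.212, 0.059]), (np.int64(215), np.int64(191), [0.499, 0.208, 0.063]), (np.int64(216), np.int64(191), [0.503, 0.209, 0.06]), (np.int64(217), np.int64(191), [0.506, 0.211, 0.058]), (np.int64(223), np.int64(204), [0.52, 0.218, -0.0]), (np.int64(225), np.int64(206), [0.521, 0.205, 0.002]), (np.int64(257), np.int64(206), [0.598, 0.162, 0.002]), (np.int64(258), np.int64(206), [0.6, 0.16, 0.003])]
```

View pics/crop0.png

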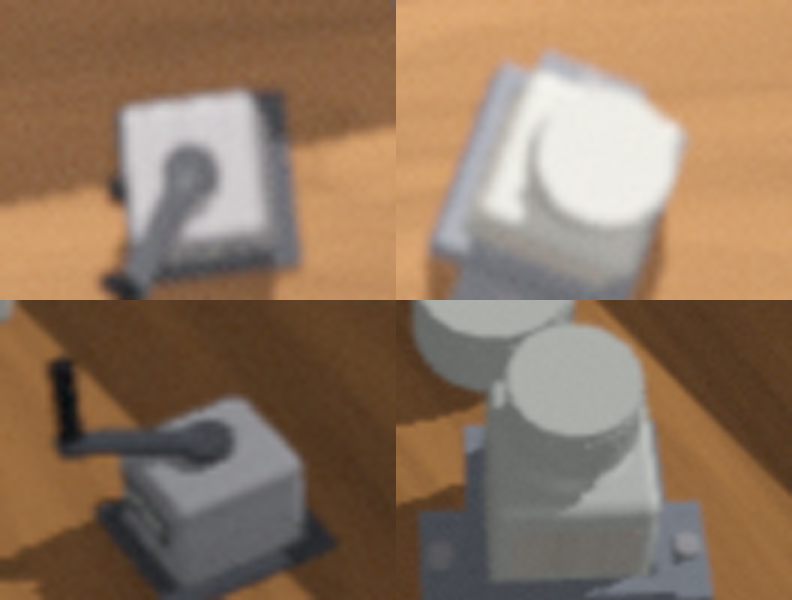

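The crop confirms the targets: the grey steel counter with its post at lower left (top px ~(201,252), side ~(215,184)). The ribbed cap on the cradled jar measures about 57 mm across with its top at 0.139 m, so it is the middle-sized one.

Run:
```python
from h import *
from scipy.spatial.transform import Rotation as Ro
hub,e=two((211.7,233.7),(239.7,191));print("hub",hub,e)
print("post top",two((199.5,250.5),(215.3,178.8)))
cap,e=two((330+605/6-66,210+158/6),(262+(575-396)/4.5,268+(380-300)/4.5));print("captop",cap,e)
o=get_obs();print(Ro.from_euler("xyz",o["eef_rot"]).as_matrix().round(3))
# box yaw from top-face points
f=np.load("pics/top0.npz");X=cloud("top",f["d"])[205:265,185:240].reshape(-1,3);c=f["p"][205:265,185:240].min(-1).ravel()
k=(abs(X[:,2]-.05)<.004)&(c>110);print(k.sum(),cv2.minAreaRect((X[k,:2]*1000).astype(np.float32)))
post=np.array([.5045,.2125]);print(np.linalg.norm(hub[:2]-post),np.degrees(np.arctan2(*(post-hub[:2])[::-1])))
```

```text
hub [0.55836387 0.18454666 0.0555438 ] 0.0022170968135035137
post top (array([0.50728826, 0.21046058, 0.09928992]), np.float64(0.003157751182093745))
captop [ 0.51067012 -0.20638332  0.13745177] 0.0001593372584520923
[[-0.     0.232  0.973]
 [-0.001  0.973 -0.232]
 [-1.    -0.001 -0.   ]]
366 ((558.2335815429688, 185.83309936523438), (66.14076232910156, 59.368736267089844), 3.858224391937256)
0.06068530214335324 152.5723760487336
```

Hub at (0.558, 0.185), post at (0.505, 0.213), box yaw 3.9°. Radius and rest angle match the text. I'll move to the +y side of the post with the fingers shut.

```bash
python3 -m handwheel '[[[0,-20,44],-0.1,1],[[0,-40,88],-0.2,1],[[0,-60,132],-0.3,1],[[0,-80,176],-0.3,1],[[0,-100,220],-0.3,1]]' 20
python3 -c "
from h import *
from scipy.spatial.transform import Rotation as Ro
o=get_obs();R=Ro.from_euler('xyz',o['eef_rot']).as_matrix();print(R.round(3),o['ee_pos'],(R.T@(np.array([.503,.2425,.219])-o['ee_pos'])*1000).round(1))"
```

```text
time_s: 0.6
ee_pos: [0.3193, 0.3851, 0.2189]
eef_rot: [-2.047, 1.57, -1.981]
force: [1.2, 1.0, -0.5]
grip_width: 0.0574
[[-0.    -0.067  0.998]
 [-0.001  0.998  0.067]
 [-1.    -0.001 -0.001]] [0.31933533 0.38508145 0.2189264 ] [  -0.  -154.5  173.8]
```

```bash
python3 -m handwheel '[[[0,-31,35],0,1],[[0,-62,70],0,1],[[0,-93,105],0,1],[[0,-124,140],0,1],[[0,-154,174],0,1]]'
python3 -m handwheel '[[[0,0,0],0,1],[[40,0,0],0,1],[[80,0,0],0,1],[[120,0,0],0,1],[[139,0,0],0,1]]'
python3 -m handwheel '[[[0,0,0],0,1],[[0,0,0],0,1],[[0,0,0],0,1],[[0,0,0],0,1],[[0,0,0],0,1]]'
python3 -c "
from h import *
o=get_obs();print(o['ee_pos'],o['force'])
p,d=camera('side');q,e=camera('top')
cv2.imwrite('pics/a.png',np.hstack([cv2.resize(p[110:240,170:300],(400,400)),cv2.resize(q[190:290,160:260],(400,400))]))"
```

```text
time_s: 1.1
ee_pos: [0.5045, 0.2414, 0.2188]
eef_rot: [-2.207, 1.569, -2.141]
force: [1.3, 0.9, 0.9]
grip_width: 0.0174
time_s: 1.6
ee_pos: [0.5025, 0.241, 0.0762]
eef_rot: [-2.694, 1.565, -2.627]
force: [0.8, -0.1, 0.3]
grip_width: 0.0008
time_s: 2.1
ee_pos: [0.5028, 0.2411, 0.0771]
eef_rot: [-2.647, 1.566, -2.58]
force: [0.1, 0.6, 0.7]
grip_width: 0.0009
[0.50281601 0.24109706 0.0771385 ] [0.11155974 0.59250871 0.65409799]
```

View pics/a.png

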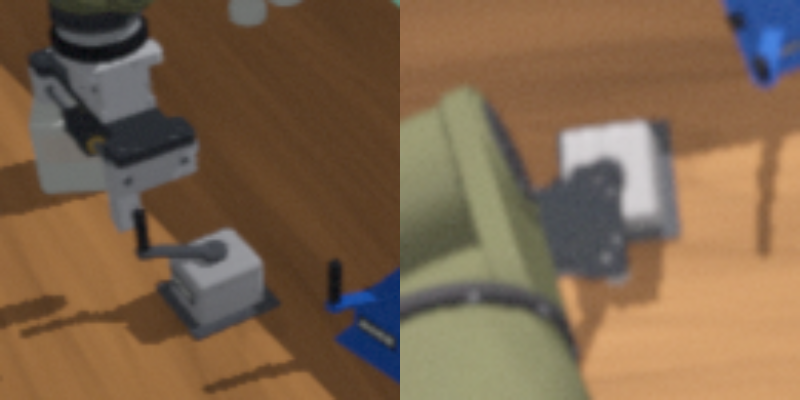

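Left half (side view): the shut fingers, at about (125,215), are right beside the black post at (140,230), on its +y side. The blue one is clear. I'll push along the arc.

```bash
python3 -m handwheel '[[[-3,-8,0],0,1],[[-3,-16,-2],0,1],[[-3,-24,-5],0,1],[[-3,-32,-7],0,1],[[-3,-40,-8],0,1]]'
python3 -m handwheel '[[[0,-7,0],0,1],[[0,-14,1],0,1],[[0,-20,3],0,1],[[0,-25,5],0,1],[[0,-28,7],0,1]]'
python3 -c "
from h import *
from scipy.spatial.transform import Rotation as Ro
o=get_obs();print(o['ee_pos'],o['force'],Ro.from_euler('xyz',o['eef_rot']).as_matrix().round(3))
p,d=camera('side');cv2.imwrite('pics/b.png',cv2.resize(p[110:240,170:300],(500,500)))"
```

```text
time_s: 2.7
ee_pos: [0.497, 0.1998, 0.0798]
eef_rot: [-2.708, 1.565, -2.642]
force: [-1.1, 1.5, 0.3]
grip_width: 0.0001
time_s: 3.2
ee_pos: [0.5061, 0.1719, 0.0798]
eef_rot: [-2.712, 1.565, -2.646]
force: [-1.5, 1.9, 0.3]
grip_width: 0.0003
[0.50614163 0.17189271 0.07983105] [-1.52358524  1.8966422   0.25538555] [[-0.005 -0.066  0.998]
 [-0.003  0.998  0.066]
 [-1.    -0.002 -0.005]]
```

View pics/b.png

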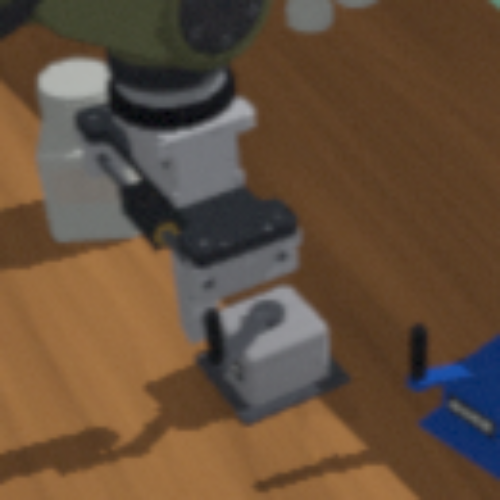

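The lever is swinging: the post at crop px (212,335) now leads the fingers. Keep pushing until the stop is felt.

```bash
python3 -c "
from h import *
print(onz('side',225.1,197.1,.084))"
python3 -m handwheel '[[[0,-2,0],0,1],[[0,-4,0],0,1],[[0,-6,1],0,1],[[0,-8,1],0,1],[[0,-8,1],0,1]]'
python3 -m handwheel '[[[0,-2,0],0,1],[[0,-4,0],0,1],[[0,-4,0],0,1],[[0,-4,0],0,1],[[0,-4,0],0,1]]'
```

```text
[0.50515397 0.14913857 0.084     ]
time_s: 3.75
ee_pos: [0.508, 0.167, 0.08]
eef_rot: [2.368, 1.566, 2.435]
force: [-0.2, 29.9, -5.2]
grip_width: 0.0004
time_s: 4.25
ee_pos: [0.5081, 0.1667, 0.08]
eef_rot: [1.767, 1.562, 1.834]
force: [-0.4, 33.8, -5.3]
grip_width: 0.0005
```

30–34 N, at the predicted y, so the lever is at its stop. Ease off and lift clear so it can spring back.

```bash
python3 -m handwheel '[[[0,3,0],0,1],[[-40,3,0],0,1],[[-80,3,0],0,1],[[-115,3,0],0,1],[[-115,3,0],0,-1]]'
python3 -m handwheel '[[[0,0,0],0,-1],[[0,0,0],0,-1],[[0,0,0],0,-1],[[0,0,0],0,-1],[[0,0,0],0,-1]]'
python3 -c "
from h import *
from scipy.spatial.transform import Rotation as Ro
p,d=camera('side');X=cloud('side',d)[160:230,200:280];c=p[160:230,200:280].max(-1)
k=(X[...,2]>.065)&(X[...,2]<.102)&(c<60)&(X[...,1]<.23);print('post',k.sum(),X[k].mean(0),X[k].min(0),X[k].max(0))
o=get_obs();R=Ro.from_euler('xyz',o['eef_rot']).as_matrix();print(R.round(3),o['force'],o['qpos'].round(2) if hasattr(o['qpos'],'round') else o['qpos'],(R.T@(np.array([.510,-.2055,.200])-o['ee_pos'])*1000).round(1))"
```

```text
time_s: 4.75
ee_pos: [0.5099, 0.1689, 0.1998]
eef_rot: [1.022, 1.559, 1.09]
force: [0.1, -0.3, 0.0]
grip_width: 0.0056
time_s: 5.25
ee_pos: [0.5097, 0.1689, 0.1993]
eef_rot: [1.086, 1.56, 1.154]
force: [0.5, -0.7, 1.1]
grip_width: 0.0452
post 76 [0.56226304 0.13806973 0.0843697 ] [0.50050917 0.0679649  0.06513506] [0.62055182 0.21787947 0.10150074]
[[ 0.005 -0.068  0.998]
 [ 0.01   0.998  0.068]
 [-1.     0.01   0.005]] [ 0.31183233 -0.13194041  0.21918981] [ 0.25  0.28  1.59  0.01  1.26 -1.39] [  -4.4 -373.5  -25.1]
```

The lever post is back at its rest position. Next is travel to the cap, pre-rotating clockwise to leave wrist range for the turn.

```bash
cat > rel.py <<'E'
from h import *
import sys
from scipy.spatial.transform import Rotation as Ro
o=get_obs();R=Ro.from_euler('xyz',o['eef_rot']).as_matrix()
print(R.round(3).tolist(),o['ee_pos'].round(4),o['qpos'].round(2),'F',o['force'].round(1),'M',o['moment'].round(2),(R.T@(np.array(eval(sys.argv[1]))-o['ee_pos'])*1000).round(1))
E
python3 -m handwheel '[[[0,-40,-3],0.15,-1],[[0,-80,-6],0.3,-1],[[0,-120,-9],0.45,-1],[[0,-160,-11],0.6,-1],[[0,-200,-13],0.75,-1]]'
python3 rel.py .510,-.2055,.200
```

```text
time_s: 5.8
ee_pos: [0.5101, -0.0331, 0.1973]
eef_rot: [1.827, 1.56, 1.139]
force: [0.3, -0.1, -0.1]
grip_width: 0.0893
[[0.005, 0.635, 0.772], [0.01, 0.772, -0.635], [-1.0, 0.011, -0.003]] [ 0.5101 -0.0331  0.1973] [-0.14  0.23  1.66  0.01  1.25 -1.03] F [ 0.3 -0.1 -0.1] M [-0.03 -0.01  0.01] [  -4.4 -133.2  109.4]
```

```bash
python3 -m handwheel '[[[-1,-27,22],0.15,-1],[[-2,-54,44],0.3,-1],[[-3,-80,66],0.45,-1],[[-4,-107,88],0.6,-1],[[-4,-133,109],0.75,-1]]'
python3 -m handwheel '[[[0,0,0],0.15,-1],[[0,0,0],0.3,-1],[[0,0,0],0.4,-1],[[0,0,0],0.4,-1],[[0,0,0],0.4,-1]]'
python3 rel.py .510,-.2055,.119
```

```text
time_s: 6.3
ee_pos: [0.5096, -0.2066, 0.1996]
eef_rot: [2.571, 1.56, 1.133]
force: [0.0, 0.6, -0.3]
grip_width: 0.0939
time_s: 6.8
ee_pos: [0.5096, -0.2065, 0.1995]
eef_rot: [2.987, 1.56, 1.152]
force: [0.2, -0.1, 0.3]
grip_width: 0.0941
[[0.004, 0.965, -0.261], [0.01, -0.261, -0.965], [-1.0, 0.002, -0.011]] [ 0.5096 -0.2065  0.1995] [-0.46  0.32  1.55  0.01  1.28 -0.2 ] F [ 0.2 -0.1  0.3] M [-0.04  0.1   0.02] [80.5 -0.  -0.2]
```

```bash
python3 -m handwheel '[[[20,0,0],0,-1],[[40,0,0],0,-1],[[60,0,0],0,-1],[[75,0,0],0,-1],[[80,0,0],0,-1]]'
python3 -m handwheel '[[[0,0,0],0,-1],[[0,0,0],0,-1],[[0,0,0],0,-1],[[0,0,0],0,-1],[[0,0,0],0,-1]]'
python3 rel.py .510,-.2055,.119
python3 -c "
from h import *
p,d=camera('side');q,e=camera('top')
cv2.imwrite('pics/c.png',np.hstack([cv2.resize(p[220:350,230:360],(400,400)),cv2.resize(q[190:290,310:410],(400,400))]))"
```

```text
time_s: 7.3
ee_pos: [0.5094, -0.2054, 0.118]
eef_rot: [-3.093, 1.56, 1.358]
force: [-0.5, 1.3, 0.4]
grip_width: 0.0937
time_s: 7.8
ee_pos: [0.5096, -0.2054, 0.1184]
eef_rot: [3.131, 1.56, 1.299]
force: [0.1, 0.4, 0.2]
grip_width: 0.0938
[[0.003, 0.966, -0.258], [0.011, -0.258, -0.966], [-1.0, 0.0, -0.011]] [ 0.5096 -0.2054  0.1184] [-0.46  0.4   1.63  0.01  1.11 -0.2 ] F [0.1 0.4 0.2] M [-0.08  0.05  0.04] [-0.6  0.4 -0.1]
```

View pics/c.png

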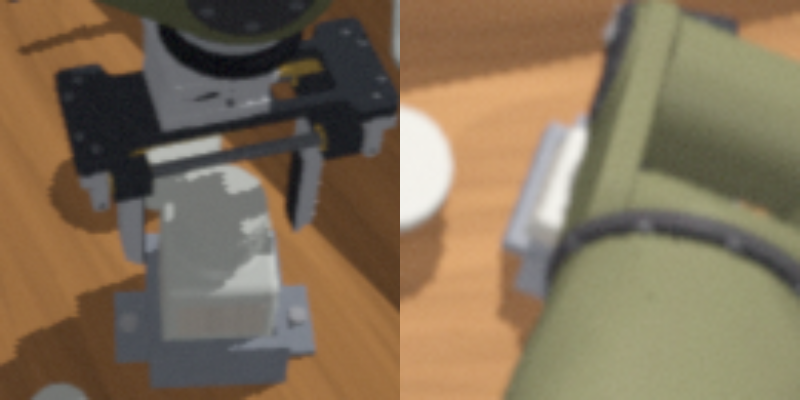

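The fingers straddle the cap: left finger at (130,220), right at (303,170), with the cap between them and the tips above the shoulders. Close.

```bash
for i in 1 2; do :; done; python3 -m handwheel '[[[0,0,0],0,1],[[0,0,0],0,1],[[0,0,0],0,1],[[0,0,0],0,1],[[0,0,0],0,1]]' 50
python3 -m handwheel '[[[0,0,0],0,1],[[0,0,0],0,1],[[0,0,0],0,1],[[0,0,0],0,1],[[0,0,0],0,1]]' 50
python3 rel.py .510,-.2055,.119
```

```text
time_s: 8.4
ee_pos: [0.5097, -0.2055, 0.1183]
eef_rot: [3.096, 1.56, 1.263]
force: [3.0, -0.0, 2.9]
grip_width: 0.0577
time_s: 8.9
ee_pos: [0.5097, -0.2055, 0.1183]
eef_rot: [3.091, 1.56, 1.259]
force: [1.8, -0.5, -0.1]
grip_width: 0.0558
[[0.003, 0.966, -0.258], [0.011, -0.258, -0.966], [-1.0, 0.001, -0.011]] [ 0.5097 -0.2055  0.1183] [-0.45  0.4   1.63  0.01  1.11 -0.2 ] F [ 1.8 -0.5 -0.1] M [-0.14 -0.16  0.01] [-0.6  0.3 -0.1]
```

Width 56 mm and the force is low: gripped and centred. Turn anticlockwise (negative spin).

```bash
python3 -m handwheel '[[[0,0,0],-0.14,1],[[0,0,0],-0.28,1],[[0,0,0],-0.42,1],[[0,0,0],-0.56,1],[[0,0,0],-0.7,1]]'
python3 rel.py .510,-.2055,.119
```

```text
time_s: 9.4
ee_pos: [0.5095, -0.2055, 0.1183]
eef_rot: [2.452, 1.56, 1.325]
force: [0.2, 0.1, 1.1]
grip_width: 0.0559
[[0.003, 0.903, 0.43], [0.011, 0.43, -0.903], [-1.0, 0.007, -0.008]] [ 0.5095 -0.2055  0.1183] [-0.46  0.4   1.63  0.01  1.11 -0.9 ] F [0.2 0.1 1.1] M [-0.38  0.52 -0.27] [-0.7  0.5  0.2]
```

```bash
python3 -m handwheel '[[[0,0,0],-0.05,1],[[0,0,0],-0.1,1],[[0,0,0],-0.15,1],[[0,0,0],-0.2,1],[[0,0,0],-0.2,1]]'
python3 rel.py .510,-.2055,.119
python3 -m handwheel '[[[0,0,0],-0.05,1],[[0,0,0],-0.1,1],[[0,0,0],-0.15,1],[[0,0,0],-0.2,1],[[0,0,0],-0.2,1]]'
python3 rel.py .510,-.2055,.119
```

```text
time_s: 9.9
ee_pos: [0.5095, -0.2057, 0.1186]
eef_rot: [2.233, 1.56, 1.307]
force: [0.3, -0.1, 3.2]
grip_width: 0.0556
[[0.003, 0.799, 0.601], [0.01, 0.601, -0.799], [-1.0, 0.008, -0.006]] [ 0.5095 -0.2057  0.1186] [-0.46  0.4   1.63  0.01  1.11 -1.11] F [ 0.3 -0.1  3.2] M [-0.28  0.28  0.02] [-0.3  0.5  0.2]
time_s: 10.4
ee_pos: [0.5104, -0.2059, 0.1206]
eef_rot: [1.721, 1.56, 0.995]
force: [-1.2, 2.0, 16.8]
grip_width: 0.0557
[[0.006, 0.664, 0.748], [0.009, 0.748, -0.664], [-1.0, 0.011, -0.002]] [ 0.5104 -0.2059  0.1206] [-0.45  0.4   1.63  0.01  1.11 -1.31] F [-1.2  2.  16.8] M [ 0.29  0.27 -0.01] [ 1.6  0.  -0.6]
```

Fz jumped to 17 N at about 1.1 rad, so the lugs have let go. A touch more turn, then a gentle test lift.

```bash
python3 -m handwheel '[[[0,0,0],-0.05,1],[[0,0,0],-0.1,1],[[0,0,0],-0.1,1],[[0,0,0],-0.1,1],[[0,0,0],-0.1,1]]'
python3 -m handwheel '[[[-1,0,0],0,1],[[-2,0,0],0,1],[[-3,0,0],0,1],[[-4,0,0],0,1],[[-4,0,0],0,1]]'
python3 rel.py .5095,-.2055,.163
```

```text
time_s: 10.9
ee_pos: [0.5106, -0.2059, 0.1211]
eef_rot: [1.56, 1.56, 0.932]
force: [-0.5, 0.1, 5.9]
grip_width: 0.0556
time_s: 11.4
ee_pos: [0.5106, -0.206, 0.1251]
eef_rot: [1.558, 1.56, 0.931]
force: [-0.8, 0.8, -0.6]
grip_width: 0.0552
[[0.007, 0.587, 0.809], [0.009, 0.809, -0.587], [-1.0, 0.011, 0.0]] [ 0.5106 -0.206   0.1251] [-0.45  0.39  1.62  0.01  1.12 -1.4 ] F [-0.8  0.8 -0.6] M [0.04 0.02 0.01] [-37.9   0.1  -1.2]
```

Force is about 0, so the cap moves freely. Lift straight up to about 3 cm above the rim.

```bash
python3 -m handwheel '[[[-4,0,0],0,1],[[-9,0,0],0,1],[[-14,0,0],0,1],[[-19,0,0],0,1],[[-23,0,0],0,1]]'
python3 -m handwheel '[[[-5,0,0],0,1],[[-11,0,0],0,1],[[-17,0,0],0,1],[[-22,0,0],0,1],[[-24,0,0],0,1]]'
python3 -m handwheel '[[[0,0,0],0,1],[[0,0,0],0,1],[[0,0,0],0,1],[[0,0,0],0,1],[[0,0,0],0,1]]'
python3 rel.py .5095,-.2055,.172
python3 - <<'E'
from h import *
p,d=camera('side');q,e=camera('top');X=cloud('side',d)
cv2.imwrite('pics/d.png',np.hstack([cv2.resize(p[215:345,230:360],(400,400)),cv2.resize(p[150:250,190:290],(400,400))]))
k=(X[...,2]>.065)&(X[...,2]<.102)&(p.max(-1)<60)&(X[...,1]<.24)&(X[...,1]>.12)&(abs(X[...,0]-.53)<.05);print('post',k.sum(),X[k].mean(0))
s=X[215:345,230:360].reshape(-1,3);c=p[215:345,230:360].min(-1).ravel()
s=s[(c>110)&(np.hypot(s[:,0]-.51,s[:,1]+.2055)<.04)]
print(np.histogram(s[:,2],bins=np.arange(.08,.22,.006)))
E
```

```text
time_s: 11.9
ee_pos: [0.5105, -0.2062, 0.1488]
eef_rot: [1.516, 1.56, 0.889]
force: [-1.5, -0.3, -0.5]
grip_width: 0.0561
time_s: 12.4
ee_pos: [0.5105, -0.2065, 0.1735]
eef_rot: [1.444, 1.56, 0.816]
force: [1.2, -0.3, -0.3]
grip_width: 0.0555
time_s: 12.9
ee_pos: [0.5105, -0.2065, 0.1733]
eef_rot: [1.474, 1.56, 0.846]
force: [0.3, -0.3, -0.4]
grip_width: 0.0559
[[0.007, 0.587, 0.809], [0.008, 0.809, -0.587], [-1.0, 0.011, 0.001]] [ 0.5105 -0.2065  0.1733] [-0.46  0.34  1.58  0.01  1.22 -1.4 ] F [ 0.3 -0.3 -0.4] M [-0.07  0.03  0.02] [ 1.3  0.2 -1.3]
post 28 [0.50393456 0.2095425  0.08153263]
(array([ 39, 121, 433,  68,  37,  43, 103,  38,  45,   0,   0,   0,   0,
        12,  32,  26,   5,   0,   0,   0,   0,   0,   0]), array([0.08 , 0.086, 0.092, 0.098, 0.104, 0.11 , 0.116, 0.122, 0.128,
       0.134, 0.14 , 0.146, 0.152, 0.158, 0.164, 0.17 , 0.176, 0.182,
       0.188, 0.194, 0.2  , 0.206, 0.212, 0.218]))
```

View pics/d.png

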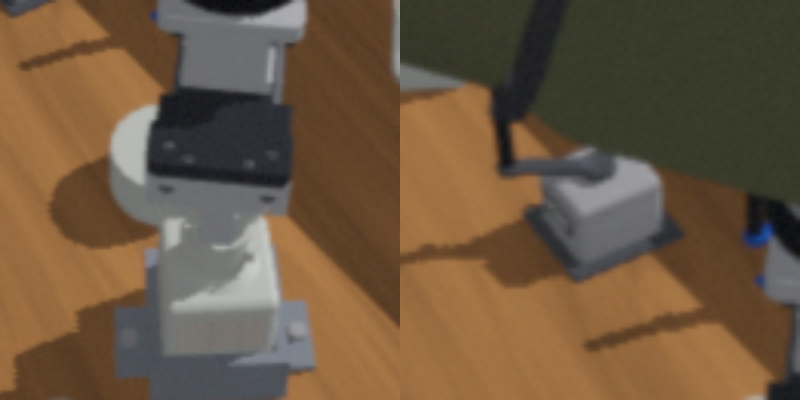

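Left: the cap is hidden behind the near finger, and the open jar neck at (215,240) sits in the cradle. Depth puts the rim below 0.134 m and the cap's white surface at 0.158–0.18 m, with a clear gap. Right: the lever at (505,165) is back at rest. Handing in.

```bash
python3 -c "
from station import *
print(hand_in());o=get_obs();print(o['time_s'],o['ee_pos'],o['force'],o['grip_width'])"
```

```text
the job is handed in; nothing more can be done
None
the job is handed in; nothing more can be done
```

The job is handed in, at about 13 s of the 54 s allowed; `hand_in()` reports no verdict. The counter's lever went to its stop and sprang back, and the jar's cap is off and held above its mouth.

- **Lever:** I pushed it with shut fingers until the stop pushed back at 30–34 N, about where I expected it, then lifted clear. In the last picture the post is back at (0.504, 0.210), its rest position.
- **Cap:** I gripped it at 50 N, turned it anticlockwise until the liner pushed up with 17 N at about 1.1 rad, then stopped at about 1.2 rad. The lift-off was almost force-free, so I don't think the jar was pulled up.
- **Last checks:** The grip width was 56 mm and the force on the tool was about 0, so the cap is held and clear of the jar. The tool was about 0.01 rad off vertical. The lift puts the cap's underside about 3 cm above the rim. The depth picture showed the jar's rim below 134 mm, with a clear gap to the cap.
- **Less certain:** In the last side view the near finger mostly hid the cap, so its height and level come mainly from the arm's own pose. I didn't measure the bystanders again at the end, but no unexpected contact force was read near any of them.

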